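Run the curing box on its spring-return key switch

TASK

Start the curing box on the lens inside it: first swing the box's open flap fully shut, so that its tab drops behind the front rim, then take the key with the rectangular bow from the wooden key block, push it fully home into the key switch on the box's deck (the pins are a little sticky: wiggle it past them) and only then turn it a quarter turn clockwise, seen from above, to its stop. The switch springs back and the lamp goes out if let go, so finish with the gripper still holding the key turned. Leave the key with the round bow in its slot and the other things on the table where they are.

Things in the scene. Friction and masses are not known exactly. Their poses are not given: they have to be found in the camera images.
- cure_box: grey sheet-metal curing box, 150 (x) by 220 (y), fixed; origin at the centre of its underside, z up, x from its front (low rim, 81 high) to its back (hinge). Its left part (+y) is an open well under the flap; its right part is a flat deck 75 high, 80 wide, with the round key switch
- flap_hinge (a point): point on the flap's hinge line (along y), at the middle of the flap's width; box frame 68, 37, 76; axes as cure_box. The flap is a plate 136 long from hinge to free edge, 132 wide, 4 thick, its mid-plane through the hinge line, outer face 2 to 3 off it; a 15 deep tab under its free edge
- flap (a joint): angle of the flap in rad: 0 is shut (level, tab behind the rim); it starts open at 1.0 to 1.35, free edge up, outer face turned up and to the back. The hinge is stiff (0.1 N m): the flap stays where it is left and must be pushed all the way; 1 to 2 N near the free edge moves it
- lock_face (a point): centre of the key switch's top face, 103 above the table; box frame -5, -70, 103; axes as cure_box. The switch is a collar of 48 outer diameter round a steel plug of 36 diameter with the keyway: a slot 17.8 by 6.8, 25.5 deep, its long side along the box's y while unturned
- lock (a joint): turn of the switch's plug in rad: 0 unturned, grows clockwise seen from above to a stop at 1.5; a spring drives it back to 0 (0.06 N m at the stop). Two sprung pins in the keyway press on the blade's flat sides (1.5 to 3 N each) and drag as it goes in. The key has play in the slot and leads the plug by up to 0.15 rad
- key_square: right key, 30 g: rectangular black bow 28 wide (x), 10 thick (y), top 35 above the origin; under it a collar 28x14, 4 thick, then a flat steel blade 16 wide (x), 5 thick (y), 24 long, tapered tip. Origin: centre of the collar's underside, z up; half turns fit alike. Fully home, the collar rests on the switch, origin at lock_face. Grip across the thickness
- key_stand: wooden key block 140 (x) by 50 (y) by 40 high, fixed; origin at the centre of its underside. Two upright slots 70 apart along its x, at -35 and +35, each holding one key with the bow's width along the block's x; which key is in which slot varies. The keys' collars rest on its top
- key_round: the wrong key: the same blade, collar and size, but its bow is a round disc of 32 mm diameter, 10 mm thick; same frame as key_square. It stands in the other slot of the key block and stays there
- wood_block: bystander: bare wood block 48x65x42, origin at the centre of its underside, left of the key block
- sand_block: bystander: black sanding block 60x78x23, origin at the centre of its underside, near the right edge of the table
- tray_d: bystander: small empty black tray 50x82x22, origin at the centre of its underside, at the back between curing box and key block
- marker: bystander: white marker with a red cap, 117 long, 15 high, at the left of the table
- grey_pot: bystander: round grey pot, 62 diameter, 49 high, origin at the centre of its underside, left of the key block
- screwdriver: bystander: screwdriver with a blue handle, 174 long, 23 high, near the right edge of the table

How it is judged:
On the way, in this order (a step that is already met when the one before it is completed fails the run):
1. the flap is shut, its tab behind the rim (value of joint flap below 0.06 rad), for 0.2 s.
2. the rectangular key is fully home in the switch, not yet turned (z of key_square in the frame of lock_face below 0.004 m and horizontal distance between key_square and lock_face below 0.005 m and angle between key_square's own z axis and vertical below 0.15 rad and value of joint lock below 0.35 rad), for 0.1 s.
3. the switch is turned a quarter clockwise (z of key_square in the frame of lock_face below 0.004 m and horizontal distance between key_square and lock_face below 0.005 m and angle between key_square's own z axis and vertical below 0.15 rad and value of joint lock above 1.25 rad), for 0.3 s.
At the end, for the whole second after the job is handed in: The flap is shut (within 0.06 rad); the rectangular key is fully home in the switch (collar within 4 mm of the face, centred within 5 mm, upright within 0.15 rad); the switch is turned past 1.25 rad of its 1.5 and still; the fingers still hold the key (over 1 N) (all of step 3 and value of joint flap below 0.06 rad and velocity of joint lock below 0.2 rad/s and contact force between the fingers and key_square above 1 N); the arm keeps its last pose, push and grip.
It fails at once if the switch is turned without the rectangular key fully home in it (value of joint lock above 0.4 rad and (z of key_square in the frame of lock_face above 0.006 m or horizontal distance between key_square and lock_face above 0.008 m)).
It fails at once if the round key is taken out of its slot (distance of key_round from where it was at the start of the episode above 0.015 m).
It fails at once if a bystander is pushed about (distance of any of wood_block, sand_block, tray_d, marker, grey_pot, screwdriver from where it was at the start of the episode above 0.03 m).
It also fails if it takes over 64 s, if anything falls off the work surface, if the arm or the gripper's body presses on something with over 40 N, if the wrist force passes 120 N, or if a joint passes its speed limit or range.

ROBOT

A 7-joint arm with a two-finger parallel gripper is mounted at the origin on the work surface; the furniture and walls round the work are solid. World frame = base frame: x ahead of the robot, y to its left, z up, the work surface at z = 0. Lengths are in m, angles in rad, forces in N, time in s.
With the tool pointing down it reaches from about 0.425 to 1.025 m from the base axis. Payload 9.4 kg.
Tool frame: the origin (TCP) lies at the very end of the fingers, on their centre line; the grasp point (between the pads) lies 19 mm behind it (pinch_z is the distance from the TCP to the grasp point, in m); x points along the fingers, y is the direction in which the jaws open and shut, and the axes are right-handed (so a half turn about x gives the same grasp; the last joint's range is limited). The gripper opens to 85 mm and grips with 20 to 120 N. Pads are 22 mm wide; open, the fingers measure 114 mm over their backs; the gripper's body (76 mm by 85 mm) begins 54 mm behind the grasp point. The pads swing forward as they close: fully open they stand 13 mm farther back than shut.
Start: joints at [1.096, 0.599, -0.003, 1.599, 0.002, 0.943, -0.08], TCP at [0.281, -0.668, 0.231] pointing down, gripper open.
Joint ranges: [-2.57, 2.57], [-0.35, 1.97], [-1.29, 1.29], [0.11, 2.56], [-1.05, 4.19], [0.11, 1.86], [-2.63, 2.63]. Speed limits (rad/s): [2.22, 2.22, 3.01, 3.01, 3.14, 3.14, 3.14].

INTERFACE

Orientations are given as a rotation vector (axis times angle).
In Python, from workcell import sense, camera, camera_info, finish_job, pinch_z gives the robot as it stands.
- The arm moves only by the tool apply_moves, never from a script. Its argument "moves" is a list of rows, each a list of 7 numbers: the shift along the world's x, y, z in m, then the turn, a rotation vector about the world's x, y, z in rad, then the closure, from 0 (fully open) to 1 (shut). In form: [[x, y, z, wx, wy, wz, jaw], ...]. A call has 1 to 10 rows; each row shifts and turns the commanded pose from where the row before left it; what a row does not reach is not made up. A row lasts 1/8 s, in which the tool goes at most 62.5 mm and 10.7 degrees, less where a joint would pass 70% of its speed; a pose out of reach is approached as far as the arm can. A call with a gripper value outside its range is refused whole. The fingers move at their own pace and stop on an object; "force" is the grip in N (left out, the last holds). Time passes only in rows, so rows that do not move let the fingers close. It gives the time, the measured TCP pose, the force and the opening at its end, in the units of the state.
- sense(): the state, without advancing time (a new reading comes with each control period).
- camera(name): name is "side" or "top"; returns the picture (480x640x3 uint8, red, green, blue); there is no depth.
- camera_info(name): a dict with "fx", "fy", "cx", "cy" (pixels), "view" (4x4, takes a point from world to camera coordinates). Camera axes: x right, y up, looking along -z (the intrinsics and any distortion apply to the point x, -y, -z); pixel columns grow to the right and rows downward; lengths in m; the calibration is good to about 2 mm. A picture is of the moment at which its call begins. camera_info takes no time and is no camera call.
- finish_job(): hands the job in, once; it reports no verdict.
The state is a dict: "time": time; "joint_pos": joint angles; "qd": joint speeds; "joint_efforts": joint torques, N m; "eef_pos": TCP position; "orientation": TCP orientation; "wrist_force": force on the tool from outside, world axes, zero at the start; "ft_torque": the same for the moment, N m; "width": finger opening in m.
Only numpy, scipy, OpenCV 4.12 (cv2) and the standard library are available. Lean on these libraries where they do the work, as an engineer would, in place of code of your own. Each camera call takes 0.05 s, during which the arm holds its last target. There are 200 camera calls.

## Working session

There is one attempt and no reset: what is moved stays moved. The work goes in short steps, Python scripts to look and compute and a tool call to move; the robot and the scene stay as the last step left them, time stands still between calls to the robot, and variables do not carry over. Pictures are saved under pics/ and viewed, about 8 in all and at most 12, crops included, and the job is handed in when it is done.

Besides the shell and the picture viewer there is one more tool, called after ">>>" by a JSON object that holds its "fn" and its "kwargs". apply_moves: Moves the arm, as the interface text tells. Its arguments: {"type":"object","properties":{"moves":{"type":"array"},"force":{"type":"number"}},"required":["moves"]}

```bash
mkdir -p pics
python3 - <<'E'
from workcell import *
import cv2,numpy as np
s=sense();print({k:np.round(v,3).tolist() for k,v in s.items()},pinch_z)
for n in("top","side"):
    print(n,camera_info(n)); cv2.imwrite(f"pics/{n}0.png",camera(n)[:,:,::-1])
E
```

```text
{'time': 0.0, 'joint_pos': [1.096, 0.6, -0.003, 1.6, 0.002, 0.943, -0.08], 'qd': [0.001, -0.001, 0.001, 0.001, 0.002, 0.002, -0.001], 'joint_efforts': [-0.001, -77.645, 1.565, -25.802, 0.012, 0.009, -0.0], 'eef_pos': [0.281, -0.668, 0.23], 'orientation': [2.003, 0.405, -2.004], 'wrist_force': [-0.419, 0.478, -0.193], 'ft_torque': [-0.045, 0.031, 0.014], 'width': 0.086} 0.0187
top {'fx': 500.9521190225053, 'fy': 500.9521190225053, 'cx': 313.23199962229523, 'cy': 237.77687920785084, 'view': array([[-0.06370204, -0.99796008,  0.00421081,  0.1408333 ],
       [ 0.97775601, -0.06156635,  0.2005063 , -0.47781627],
       [-0.19983804,  0.01688981,  0.97968336, -1.38490045],
       [ 0.        ,  0.        ,  0.        ,  1.        ]])}
side {'fx': 505.4795029198662, 'fy': 505.4795029198662, 'cx': 326.7310002049277, 'cy': 238.6315917306204, 'view': array([[ 0.99618775,  0.08721057, -0.00206764, -0.47599661],
       [-0.04695572,  0.55603918,  0.82982865, -0.11209082],
       [ 0.07351952, -0.82656806,  0.55801445, -1.57481247],
       [ 0.        ,  0.        ,  0.        ,  1.        ]])}
```

View pics/top0.png

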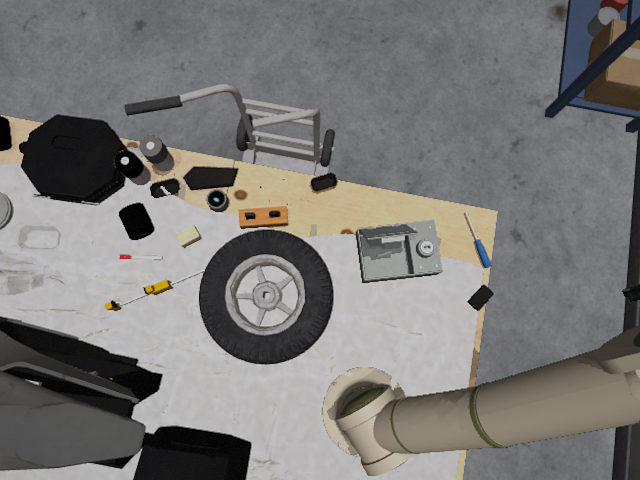

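View pics/side0.png

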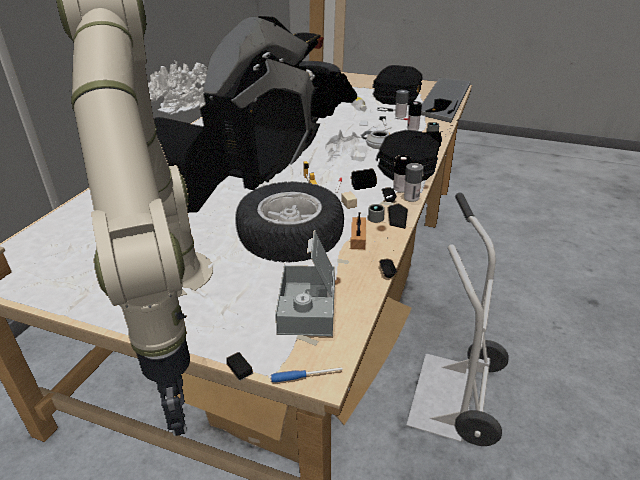

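Run:
```python
import cv2,numpy as np
t=cv2.imread("pics/top0.png");s=cv2.imread("pics/side0.png")
r=lambda i,x,y,w,h:cv2.resize(i[y:y+h,x:x+w],(400,300),interpolation=cv2.INTER_CUBIC)
cv2.imwrite("pics/c0.png",np.vstack([np.hstack([r(t,345,212,104,78),r(t,230,192,72,54)]),np.hstack([r(s,258,228,152,114),r(s,330,205,60,45)])]))
```

```text
(no output)
```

View pics/c0.png

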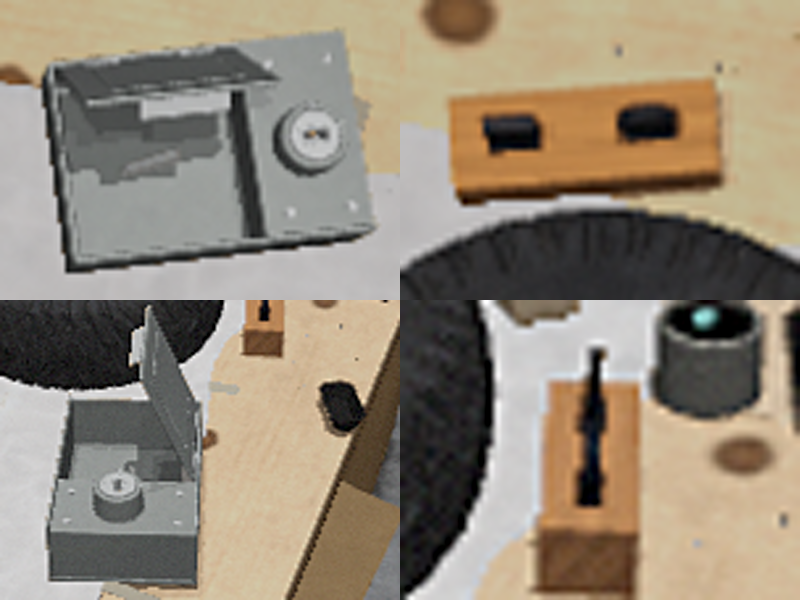

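```bash
cat > h.py <<'E'
import cv2,numpy as np
from workcell import *
def ray(n,u,v):
    c=camera_info(n);V=np.array(c["view"]);R,t=V[:3,:3],V[:3,3]
    d=R.T@np.array([(u-c["cx"])/c["fx"],-(v-c["cy"])/c["fy"],-1]);return -R.T@t,d
def plane(n,u,v,z):
    o,d=ray(n,u,v);return o+d*(z-o[2])/d[2]
def tri(a,b):
    (o1,d1),(o2,d2)=ray("top",*a),ray("side",*b)
    s=np.linalg.lstsq(np.c_[d1,-d2],o2-o1,rcond=None)[0];p,q=o1+s[0]*d1,o2+s[1]*d2
    return (p+q)/2,np.linalg.norm(p-q)
def proj(n,p):
    c=camera_info(n);V=np.array(c["view"]);q=V[:3,:3]@p+V[:3,3];return np.array([c["cx"]-c["fx"]*q[0]/q[2],c["cy"]+c["fy"]*q[1]/q[2]])
E
python3 - <<'E'
from h import *
np.set_printoptions(precision=4,suppress=True)
print("cams",ray("top",0,0)[0],ray("side",0,0)[0])
for u,v,z in[(433.9,219.8,.075),(442.5,271.3,.075),(363.2,281.7,.081),(357.2,228.9,.08)]:print("boxcorner",plane("top",u,v,z))
t=cv2.imread("pics/top0.png");s=cv2.imread("pics/side0.png")
h=cv2.cvtColor(t,cv2.COLOR_BGR2HSV)
sub=h[192:240,230:302]
m=((sub[...,0]<20)&(sub[...,1]>120)&(sub[...,2]>60)).astype(np.uint8)
mt=((sub[...,0]<20)&(sub[...,1]>120)&(sub[...,2]>160)).astype(np.uint8)
for M in(m,mt):
    c=max(cv2.findContours(M,0,1)[0],key=cv2.contourArea)[:,0].astype(float)+[230,192]
    r=cv2.minAreaRect(c.astype(np.float32));print(r);print(np.array([plane("top",*p,.04) for p in cv2.boxPoints(r)]))
d=(sub[...,2]<60).astype(np.uint8);d[32:]=0
n,l,st,ce=cv2.connectedComponentsWithStats(d)
for i in range(1,n):
    if st[i,4]>15:
        cnt=cv2.findContours((l==i).astype(np.uint8),0,1)[0][0]; print("key",st[i],ce[i]+[230,192],cv2.minAreaRect(cnt),plane("top",*(ce[i]+[230,192]),.065))
g=cv2.cvtColor(t,cv2.COLOR_BGR2GRAY)[232:262,412:442];print(g[::1,::1].tolist() and "")
gs=cv2.cvtColor(s,cv2.COLOR_BGR2GRAY)
for n,im,(x,y,w,hh) in(("top",cv2.cvtColor(t,cv2.COLOR_BGR2GRAY),(414,235,24,24)),("side",gs,(290,286,28,24))):
    su=im[y:y+hh,x:x+w];print(n,su.max(),np.median(su))
    M=(su>190).astype(np.uint8);k,l,st,ce=cv2.connectedComponentsWithStats(M)
    for i in range(1,k):
        if st[i,4]>10:print(st[i],ce[i]+[x,y],plane(n,*(ce[i]+[x,y]),.103))
    print(su)
E
```

```text
cams [0.1994 0.1345 1.452 ] [ 0.5847 -1.1979  0.9708]
boxcorner [ 0.5106 -0.2333  0.075 ]
boxcorner [ 0.3632 -0.2407  0.075 ]
boxcorner [ 0.3476 -0.0182  0.081 ]
boxcorner [ 0.4969 -0.0139  0.08  ]
((262.7124328613281, 217.18585205078125), (19.357030868530273, 48.226280212402344), 86.18592071533203)
[[0.5861 0.3232 0.04  ]
 [0.5869 0.183  0.04  ]
 [0.529  0.1823 0.04  ]
 [0.5283 0.3214 0.04  ]]
((262.58123779296875, 215.6370391845703), (16.315574645996094, 48.2342529296875), 85.91438293457031)
[[0.5858 0.3234 0.04  ]
 [0.5874 0.1832 0.04  ]
 [0.5385 0.1824 0.04  ]
 [0.537  0.3216 0.04  ]]
key [39 19 11  6 53] [274.283 213.717] ((44.0, 21.5), (5.0, 10.0), 90.0) [0.5592 0.2171 0.065 ]
key [15 21 10  6 49] [249.898  215.7347] ((19.5, 23.5), (5.0, 9.0), 90.0) [0.5577 0.2867 0.065 ]

top 200 152.0
[ 7  7 11 11 57] [426.5614 246.9298] [ 0.4295 -0.1971  0.103 ]
[[146 148 148 153 153 153 153 154 153 152 151 150 151 150 151 152 152 152
  150 150 151 150 161 183]
 [149 157 155 152 154 153 154 153 153 153 153 151 151 151 152 152 152 152
  151 150 151 150 157 171]
 [141 146 155 154 154 154 153 1
[... 4378 characters left out ...]
152 157 162 110  74  71  70  91  95 122 137 153 152 160 141 114  99  95
   86  87  81  65  95 153 157 152 151 154]
 [150 152 162  94  66  75  80  85  86  93  96 102  98  99  94  90  87  93
   83  86  81  71  94 151 153 154 151 155]
 [155 155 164 132  81  76  87  87  90  87  88  87  91  95  88  92  94  90
   85  86  78  67  72 151 156 153 153 150]
 [156 156 162 103  68  76  80  88  93  88  87  92  91  88  89  91  95  87
   88  83  76  63 104 147 154 152 150 152]
 [157 151 156 160  98  71  82  88  82  92  95  91  92  91  94  96  88  88
   88  86  70  85 126 151 153 153 152 148]
 [151 156 157 158 101  70  80  82  88  93  92  93  93  92  90  90  89  89
   82  77  82 129 151 155 148 148 148 146]]
```

Run:
```python
from h import *
from scipy.spatial.transform import Rotation as Ro
np.set_printoptions(precision=4,suppress=True)
t=cv2.imread("pics/top0.png");g=cv2.cvtColor(t,cv2.COLOR_BGR2GRAY);s=cv2.cvtColor(cv2.imread("pics/side0.png"),cv2.COLOR_BGR2GRAY)
print("R",Ro.from_rotvec(sense()["orientation"]).as_matrix())
print("lock tri",tri((426.7,246.6),(302.6,298.0)))
c=np.array([.4296,-.1265]);a=.058;B=np.array([[np.cos(a),-np.sin(a)],[np.sin(a),np.cos(a)]])
W=lambda x,y,z:np.r_[c+B@[x,y],z]
print("hinge",W(.068,.037,.076),"lock",W(-.005,-.07,.103))
for th in(1.0,1.1,1.2,1.3):
    P=[W(.068-.136*np.cos(th),.037+q,.076+.136*np.sin(th)) for q in(-.066,.066)]
    print(th,[proj(n,p).round(1).tolist() for n in("top","side") for p in P])
# side-view corners of box deck near: bottom-right etc.
for p in[(-.075,-.11,.075),(.075,-.11,.075),(-.075,.11,.081)]:print("side pred",proj("side",W(*p)),"top",proj("top",W(*p)))
o,d=ray("side",343,212);print("tyre",o+d*(.24-o[1])/d[1],plane("top",265,230,.1),plane("top",265,363,.1))
```

```text
R [[-0.0007  0.3874 -0.9219]
 [ 0.0013 -0.9219 -0.3874]
 [-1.     -0.0014  0.0001]]
lock tri (array([ 0.4311, -0.1971,  0.1042]), np.float64(0.0017933437566242634))
hinge [ 0.4953 -0.0856  0.076 ] lock [ 0.4287 -0.1967  0.103 ]
1.0 [[418.4, 243.1], [367.5, 249.2], [301.3, 262.1], [304.7, 234.0]]
1.1 [[418.2, 238.1], [367.1, 244.2], [305.8, 260.0], [308.8, 232.1]]
1.2 [[417.9, 233.0], [366.7, 239.1], [310.6, 258.4], [313.2, 230.4]]
1.3 [[417.4, 227.7], [366.1, 233.8], [315.5, 257.1], [317.8, 229.2]]
side pred [273.6063 316.1948] top [442.5873 272.0334]
side pred [331.5859 317.2739] top [433.4316 219.7558]
side pred [282.1963 263.4281] top [364.2093 281.3632]
tyre [0.5111 0.24   0.1095] [0.5054 0.2428 0.1   ] [0.149  0.2586 0.1   ]
```

>>> {"fn": "apply_moves", "kwargs": {"moves": [[0.025,0.045,0.01,0,0,0.12,1],[0.025,0.055,0.01,0,0,0.12,1],[0.025,0.055,0.01,0,0,0.12,1],[0.025,0.055,0.01,0,0,0.12,1],[0.025,0.055,0.01,0,0,0.12,1],[0.025,0.055,0.01,0,0,0.12,1],[0.025,0.055,0.01,0,0,0.12,1],[0.025,0.055,0,0,0,0.12,1],[0.025,0.055,0,0,0,0.12,1],[0.025,0.055,0,0,0,0.12,1]]}}

```text
time: 1.35
eef_pos: [0.5312, -0.1267, 0.3013]
orientation: [1.186, 1.223, -1.187]
wrist_force: [-0.0, -1.3, 0.9]
width: 0.0001
```

>>> {"fn": "apply_moves", "kwargs": {"moves": [[-0.002,0.02,-0.03,0,0,0,1],[-0.002,0.02,-0.04,0,0,0,1],[-0.002,0,-0.04,0,0,0,1],[-0.02,0,0,0,0,0,1],[-0.02,0,-0.005,0,0,0,1],[-0.012,0,-0.005,0,0,0,1]]}}

```text
time: 2.1
eef_pos: [0.4718, -0.0884, 0.1809]
orientation: [1.189, 1.222, -1.19]
wrist_force: [0.9, 0.3, 0.3]
width: 0.0001
```

>>> {"fn": "apply_moves", "kwargs": {"moves": [[-0.01,0,-0.006,0,0,0,1],[-0.01,0,-0.008,0,0,0,1],[-0.007,0,-0.008,0,0,0,1],[-0.007,0,-0.009,0,0,0,1],[-0.006,0,-0.009,0,0,0,1],[-0.005,0,-0.009,0,0,0,1],[-0.003,0,-0.009,0,0,0,1],[-0.003,0,-0.01,0,0,0,1],[-0.001,0,-0.01,0,0,0,1]]}}

```text
time: 3.22
eef_pos: [0.4207, -0.0884, 0.1026]
orientation: [1.189, 1.222, -1.189]
wrist_force: [-0.4, 0.8, 0.0]
width: -0.0
```

Run:
```python
from h import *
r=lambda i,x,y,w,h:cv2.resize(i[y:y+h,x:x+w,::-1],(400,300),interpolation=cv2.INTER_CUBIC)
cv2.imwrite("pics/f1.png",np.hstack([r(camera("top"),325,190,140,105),r(camera("side"),240,180,200,150)]));print(sense()["wrist_force"])
```

```text
[ 0.43150488 -0.16443104  0.43194528]
```

View pics/f1.png

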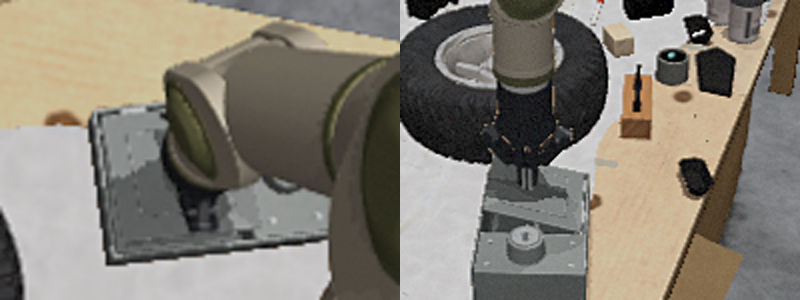

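The flap has followed the tip and stands a little open under the fingers (side crop around 530,190); I'll press it down.

>>> {"fn": "apply_moves", "kwargs": {"moves": [[0,0,-0.008,0,0,0,1],[0.001,0,-0.008,0,0,0,1],[0.001,0,-0.005,0,0,0,1],[0.001,0,-0.003,0,0,0,1],[0,0,0,0,0,0,1]]}}

```text
time: 3.95
eef_pos: [0.424, -0.0883, 0.0791]
orientation: [1.189, 1.222, -1.189]
wrist_force: [0.3, 0.1, 0.4]
width: -0.0002
```

>>> {"fn": "apply_moves", "kwargs": {"moves": [[0,0,-0.002,0,0,0,1],[0,0,-0.002,0,0,0,1],[0,0,0,0,0,0,1]]}}

```text
time: 4.32
eef_pos: [0.4241, -0.0884, 0.0775]
orientation: [1.189, 1.219, -1.188]
wrist_force: [-6.3, 1.9, 44.0]
width: -0.0
```

>>> {"fn": "apply_moves", "kwargs": {"moves": [[0,0,0.03,0,0,0,1],[0,0,0.06,0,0,0,1],[0,0.02,0.06,0,0,0,0.6],[0.023,0.05,0.02,0,0,0,0.5],[0.023,0.055,0,0,0,0,0.4],[0.023,0.055,0,0,0,0,0.4],[0.023,0.055,0,0,0,0,0.4],[0.023,0.055,0,0,0,0,0.4],[0.022,0.05,0,0,0,0,0.4],[0,0.035,0,0,0,0,0.4]]}}

```text
time: 5.58
eef_pos: [0.5618, 0.2888, 0.2442]
orientation: [1.19, 1.222, -1.188]
wrist_force: [0.1, -0.6, 0.5]
width: 0.0515
```

Run:
```python
from h import *
from scipy.spatial.transform import Rotation as Ro
s=sense();print(s["eef_pos"],s["width"],s["joint_pos"],Ro.from_rotvec(s["orientation"]).as_matrix().round(3))
r=lambda i,x,y,w,h:cv2.resize(i[y:y+h,x:x+w,::-1],(400,300),interpolation=cv2.INTER_CUBIC)
t=camera("top");d=camera("side");cv2.imwrite("pics/t2.png",t[:,:,::-1]);cv2.imwrite("pics/s2.png",d[:,:,::-1])
cv2.imwrite("pics/f2.png",np.vstack([np.hstack([r(t,345,212,104,78),r(t,214,180,96,72)]),np.hstack([r(d,258,228,152,114),r(d,310,170,100,75)])]))
```

```text
[0.56176591 0.28877776 0.24419854] 0.05145851851460398 [-0.2314013   0.51380982 -0.49577039  1.78873472  0.29920531  0.91344581
 -0.83032546] [[ 0.     1.     0.027]
 [ 0.001  0.027 -1.   ]
 [-1.     0.    -0.001]]
```

View pics/f2.png

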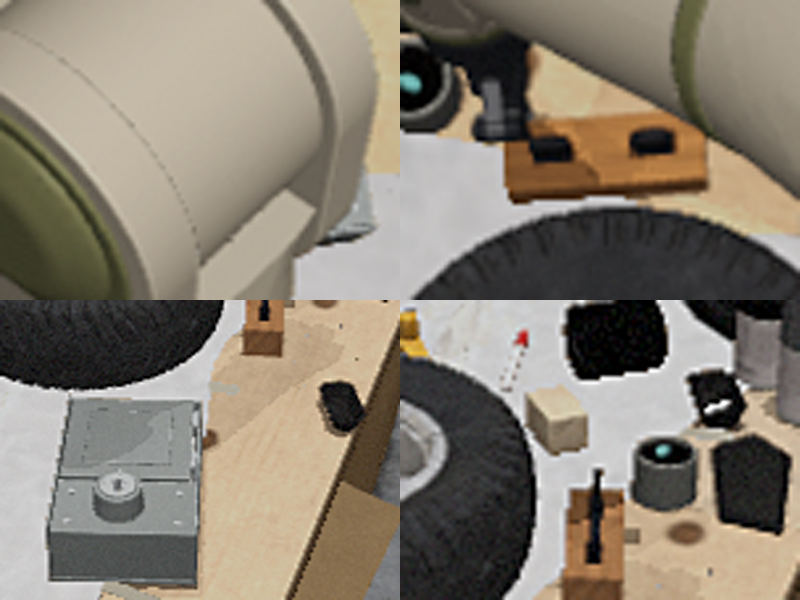

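Run:
```python
from h import *
t=cv2.imread("pics/top0.png");s=cv2.imread("pics/side0.png")
f=lambda i,x,y,w,h:cv2.resize((255*np.clip(i[y:y+h,x:x+w]/110.,0,1)**.6).astype(np.uint8),(400,300),interpolation=cv2.INTER_CUBIC)
cv2.imwrite("pics/k.png",np.hstack([f(t,240,202,48,24),f(s,345,205,28,40)]))
```

```text
(no output)
```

View pics/k.png

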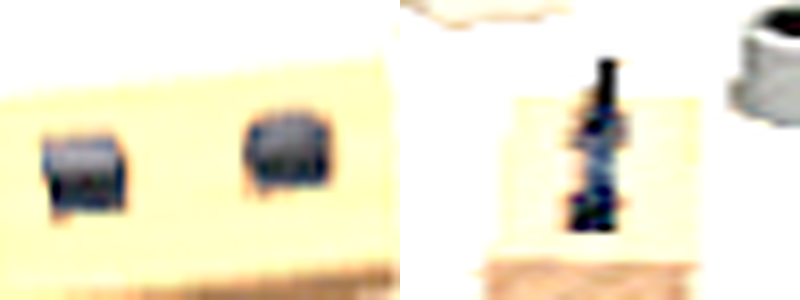

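>>> {"fn": "apply_moves", "kwargs": {"moves": [[-0.001,-0.002,-0.05,0,0,-0.01,0.4],[0,0,-0.06,0,0,0,0.4],[0,0,-0.05,0,0,0,0.4],[0,0,-0.025,0,0,0,0.4],[0,0,-0.011,0,0,0,0.4],[0,0,0,0,0,0,0.4]]}}

```text
time: 6.42
eef_pos: [0.5635, 0.2838, 0.0487]
orientation: [1.201, 1.214, -1.194]
wrist_force: [10.9, 0.7, -0.2]
width: 0.0512
```

>>> {"fn": "apply_moves", "kwargs": {"moves": [[0,0,0,0,0,0,0.7],[0,0,0,0,0,0,1],[0,0,0,0,0,0,1],[0,0,0,0,0,0,1],[0,0,0,0,0,0,1]], "force": 40}}

```text
time: 7.05
eef_pos: [0.5609, 0.284, 0.049]
orientation: [1.198, 1.216, -1.196]
wrist_force: [5.3, -0.7, 1.4]
width: 0.0091
```

>>> {"fn": "apply_moves", "kwargs": {"moves": [[0,0,0.006,0,0,0,1],[0,0,0.01,0,0,0,1],[0,0,0.02,0,0,0,1],[0,0,0.04,0,0,0,1],[0,0,0.04,0,0,0,1],[0,0,0.04,0,0,0,1],[0,0,0.03,0,0,0,1],[0,0,0,0,0,0,1]]}}

```text
time: 8.05
eef_pos: [0.5598, 0.2852, 0.2375]
orientation: [1.199, 1.217, -1.193]
wrist_force: [-0.7, 0.0, -1.3]
width: 0.0093
```

Run:
```python
from h import *
from scipy.spatial.transform import Rotation as Ro
s=sense();print(s["eef_pos"],s["width"],s["wrist_force"],Ro.from_rotvec(s["orientation"]).as_matrix().round(3))
t=camera("top");d=camera("side");cv2.imwrite("pics/t3.png",t[:,:,::-1]);cv2.imwrite("pics/s3.png",d[:,:,::-1])
p=np.array(s["eef_pos"]);print(proj("top",p),proj("side",p))
u,v=proj("side",p).astype(int);a,b=proj("top",p).astype(int)
r=lambda i,x,y:cv2.resize(i[y-30:y+30,x-40:x+40,::-1],(400,300),interpolation=cv2.INTER_CUBIC)
cv2.imwrite("pics/f3.png",np.hstack([r(t,a,b),r(d,u,v)]))
```

```text
[0.5597557  0.28520431 0.23754004] 0.009259062471468914 [-0.66449407  0.0459121  -1.3310277 ] [[ 0.003  1.     0.018]
 [ 0.002  0.018 -1.   ]
 [-1.     0.003 -0.002]]
[242.24163997 198.1704885 ] [359.46723486 171.51807639]
```

View pics/f3.png

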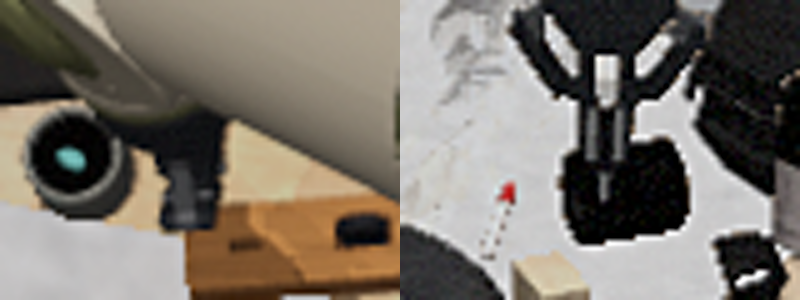

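>>> {"fn": "apply_moves", "kwargs": {"moves": [[-0.0145,-0.03,0,0,0,0.004,1],[-0.0145,-0.055,0,0,0,0.004,1],[-0.0145,-0.055,0,0,0,0.004,1],[-0.0145,-0.055,0,0,0,0.004,1],[-0.0145,-0.055,0,0,0,0.004,1],[-0.0145,-0.055,0,0,0,0.004,1],[-0.0145,-0.055,0,0,0,0.004,1],[-0.0145,-0.055,0,0,0,0.004,1],[-0.0145,-0.05,0,0,0,0.004,1],[0,-0.02,0,0,0,0.004,1]]}}

```text
time: 9.4
eef_pos: [0.4267, -0.2032, 0.2333]
orientation: [1.169, 1.237, -1.172]
wrist_force: [0.7, 1.0, -0.8]
width: 0.0091
```

>>> {"fn": "apply_moves", "kwargs": {"moves": [[0,0,-0.03,0,0,0,1],[0,0,-0.03,0,0,0,1],[0,0,-0.01,0,0,0,1],[0,0,0,0,0,0,1],[0,0,0,0,0,0,1]]}}

```text
time: 10.02
eef_pos: [0.4298, -0.2005, 0.1652]
orientation: [1.167, 1.235, -1.166]
wrist_force: [-0.3, -0.3, -0.6]
width: 0.0091
```

Run:
```python
from h import *
from scipy.spatial.transform import Rotation as Ro
s=sense();print(s["eef_pos"],s["width"],s["wrist_force"],Ro.from_rotvec(s["orientation"]).as_matrix().round(3))
t=camera("top");d=camera("side");cv2.imwrite("pics/t4.png",t[:,:,::-1]);cv2.imwrite("pics/s4.png",d[:,:,::-1])
p=np.array(s["eef_pos"]);print(proj("top",p),proj("side",p))
f=lambda i,x,y,w,h:cv2.resize(i[y:y+h,x:x+w,::-1],(400,300),interpolation=cv2.INTER_CUBIC)
cv2.imwrite("pics/f4.png",np.hstack([f(t,390,210,80,60),f(d,272,250,64,48)]))
```

```text
[ 0.42975318 -0.20053714  0.16521367] 0.009095861120454895 [-0.33159124 -0.33745164 -0.63550142] [[ 0.001  0.998  0.057]
 [-0.     0.057 -0.998]
 [-1.     0.001  0.   ]]
[433.20327591 242.41485148] [300.88718585 280.58655059]
```

View pics/f4.png

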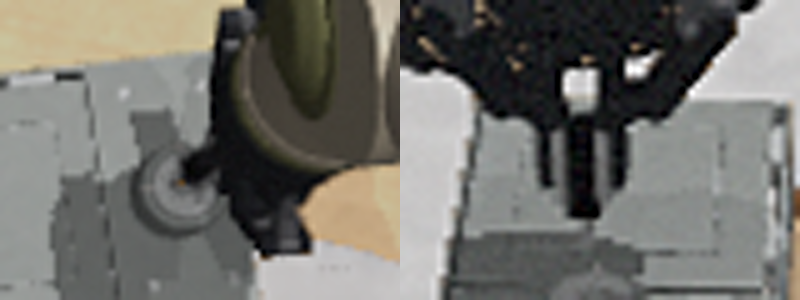

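>>> {"fn": "apply_moves", "kwargs": {"moves": [[0.001,0,-0.012,0,0,0,1],[0,0,-0.01,0,0,0,1],[0,0,0,0,0,0,1]]}}

```text
time: 10.5
eef_pos: [0.4298, -0.2004, 0.1416]
orientation: [1.167, 1.238, -1.168]
wrist_force: [-0.5, 0.1, -1.0]
width: 0.0093
```

```bash
cat > look.py <<'E'
import sys
from h import *
k=sys.argv[1]
s=sense();print(s["eef_pos"],s["width"],s["wrist_force"],s["ft_torque"])
t=camera("top");d=camera("side");cv2.imwrite(f"pics/t{k}.png",t[:,:,::-1]);cv2.imwrite(f"pics/s{k}.png",d[:,:,::-1])
p=np.array(s["eef_pos"])
for n in("top","side"):print(n,"tcp",proj(n,p),"tip",proj(n,p+[0,.003,-.033]),"org",proj(n,p+[0,.003,-.009]),"lock",proj(n,np.array([.4305,-.197,.103])))
f=lambda i,x,y,w,h:cv2.resize((255*np.clip(i[y:y+h,x:x+w,::-1]/220.,0,1)**.7).astype(np.uint8),(400,400),interpolation=cv2.INTER_CUBIC)
cv2.imwrite(f"pics/f{k}.png",np.hstack([f(t,408,228,40,40),f(d,283,272,40,40)]))
E
python3 look.py 5
```

```text
[ 0.42983697 -0.20038073  0.14159019] 0.009258085601521105 [-0.5119267   0.14801524 -1.03348161] [-0.03251389  0.03434616 -0.01612736]
top tcp [431.02504962 244.08409152] tip [427.09769643 246.42632825] org [429.12701478 244.78428862] lock [426.47058805 246.57197684]
side tcp [301.20879936 287.75514091] tip [301.73932003 296.82897504] org [301.4638529 289.7178429] lock [302.07276656 298.38362701]
```

View pics/f5.png

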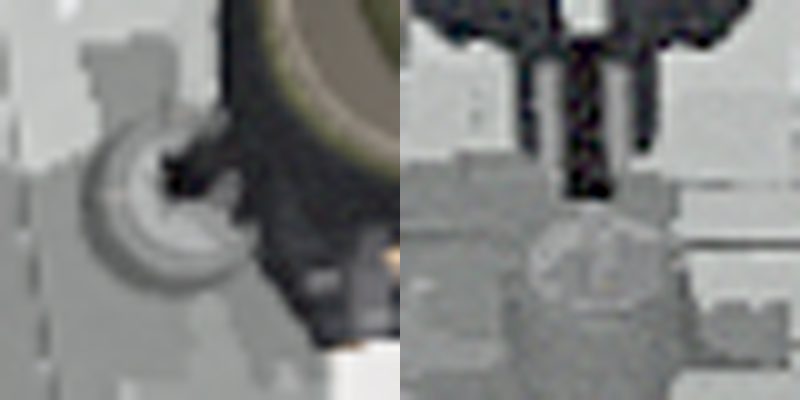

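>>> {"fn": "apply_moves", "kwargs": {"moves": [[0.001,-0.001,0,0,0,0,1],[0,0,-0.004,0,0,0,1],[0,0,-0.003,0,0,0,1],[0,0,-0.003,0,0,0,1],[0,0,0,0,0,0,1]], "force": 60}}

```text
time: 11.22
eef_pos: [0.4312, -0.2015, 0.1323]
orientation: [1.167, 1.236, -1.167]
wrist_force: [-0.0, 0.3, 0.8]
width: 0.009
```

>>> {"fn": "apply_moves", "kwargs": {"moves": [[0,0,-0.002,0,0,0,1],[0,0,-0.002,0,0,0,1],[0,0,0,0,0,0,1]]}}

```text
time: 11.6
eef_pos: [0.4313, -0.2016, 0.1284]
orientation: [1.167, 1.236, -1.167]
wrist_force: [-0.3, -0.8, -0.0]
width: 0.0088
```

>>> {"fn": "apply_moves", "kwargs": {"moves": [[0,0,-0.002,0,0,0,1],[0,0,-0.002,0,0,0,1],[0,0,0,0,0,0,1]]}}

```text
time: 11.98
eef_pos: [0.4308, -0.2016, 0.1243]
orientation: [1.167, 1.236, -1.168]
wrist_force: [-2.2, 0.1, -1.6]
width: 0.0088
```

>>> {"fn": "apply_moves", "kwargs": {"moves": [[-0.0005,0,-0.002,0,0,0.02,1],[0,0,-0.002,0,0,-0.04,1],[0,0,-0.001,0,0,0.02,1],[0,0,0,0,0,0,1]]}}

```text
time: 12.48
eef_pos: [0.4308, -0.2016, 0.1194]
orientation: [1.166, 1.236, -1.167]
wrist_force: [-1.6, 0.1, -1.7]
width: 0.0084
```

>>> {"fn": "apply_moves", "kwargs": {"moves": [[0,0,-0.002,0,0,0.02,1],[0,0,-0.002,0,0,-0.04,1],[0,0,-0.001,0,0,0.02,1],[0,0,0,0,0,0,1]]}}

```text
time: 12.98
eef_pos: [0.4313, -0.2016, 0.1145]
orientation: [1.167, 1.236, -1.166]
wrist_force: [0.5, -0.8, -1.1]
width: 0.009
```

```bash
python3 look.py 6
```

```text
[ 0.43126534 -0.20158784  0.11448712] 0.008977309341500596 [ 0.46635844 -0.82463224 -1.08939602] [-0.07434026 -0.16032851 -0.00696952]
top tcp [429.07030929 245.41716608] tip [425.26383516 247.68343975] org [427.22195311 246.09512367] lock [426.47058805 246.57197684]
side tcp [302.01043466 296.17594731] tip [302.52281643 305.0224295 ] org [302.25822368 298.06994918] lock [302.07276656 298.38362701]
```

View pics/f6.png

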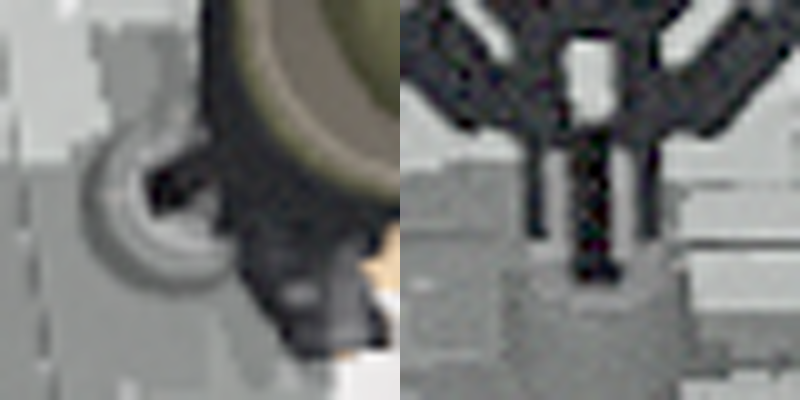

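>>> {"fn": "apply_moves", "kwargs": {"moves": [[0,0,-0.001,0,0,0.02,1],[0,0,-0.001,0,0,-0.04,1],[0,0,-0.001,0,0,0.02,1],[0,0,0,0,0,0,1]]}}

```text
time: 13.58
eef_pos: [0.431, -0.2016, 0.1115]
orientation: [1.167, 1.236, -1.166]
wrist_force: [0.6, -0.6, -1.0]
width: 0.0091
```

>>> {"fn": "apply_moves", "kwargs": {"moves": [[0,0,-0.001,0,0,0.02,1],[0,0,-0.001,0,0,-0.04,1],[0,0,0,0,0,0.02,1],[0,0,0,0,0,0,1]]}}

```text
time: 14.08
eef_pos: [0.4311, -0.2017, 0.1111]
orientation: [1.166, 1.234, -1.166]
wrist_force: [-3.8, 0.9, 27.2]
width: 0.009
```

>>> {"fn": "apply_moves", "kwargs": {"moves": [[0,0,0.001,0,0,0,1],[-0.0004,0,0,0,0,-0.1,1],[-0.0004,0.0001,0,0,0,-0.1,1],[-0.0004,0.0001,0,0,0,-0.1,1],[-0.0004,0.0001,0,0,0,-0.1,1],[-0.0004,0.0002,0,0,0,-0.1,1],[0,0,0,0,0,0,1]]}}

```text
time: 14.95
eef_pos: [0.4284, -0.201, 0.1112]
orientation: [1.527, 0.965, -1.529]
wrist_force: [-2.0, 0.5, 15.1]
width: 0.0084
```

>>> {"fn": "apply_moves", "kwargs": {"moves": [[-0.0003,0.0002,0,0,0,-0.1,1],[-0.0003,0.0003,0,0,0,-0.1,1],[-0.0003,0.0003,0,0,0,-0.1,1],[-0.0003,0.0003,0,0,0,-0.1,1],[-0.0002,0.0003,0,0,0,-0.1,1],[-0.0002,0.0004,0,0,0,-0.1,1],[-0.0001,0.0004,0,0,0,-0.1,1],[-0.0001,0.0004,0,0,0,-0.1,1],[0,0,0,0,0,0,1]]}}

```text
time: 16.08
eef_pos: [0.4256, -0.1976, 0.1112]
orientation: [2.043, 0.339, -2.047]
wrist_force: [-4.5, 4.3, 19.2]
width: 0.0092
```

Run:
```python
from workcell import *
from scipy.spatial.transform import Rotation as Ro
s=sense();M=Ro.from_rotvec(s["orientation"]).as_matrix();import numpy as np
print(np.arctan2(M[1,1],M[0,1]),s["eef_pos"],s["wrist_force"],s["ft_torque"],s["joint_pos"])
```

```text
-1.243337670473899 [ 0.42563611 -0.19760787  0.11119495] [-4.51245371  4.28225604 19.23637646] [0.96701791 1.05276122 0.10386473] [ 0.30990614  0.49974873  0.00538114  2.27998521 -0.00778073  0.36439904
 -0.92143028]
```

>>> {"fn": "apply_moves", "kwargs": {"moves": [[-0.0004,0.0005,0,0,0,-0.1,1],[-0.0002,0.0004,0,0,0,-0.1,1],[0,0.0004,0,0,0,-0.1,1],[0,0,0,0,0,-0.05,1],[0,0,0,0,0,0,1]]}}

```text
time: 16.7
eef_pos: [0.4258, -0.1958, 0.1112]
orientation: [-2.209, 0.021, 2.211]
wrist_force: [-3.7, 4.9, 18.0]
width: 0.0084
```

```bash
cat > st.py <<'E'
from workcell import *
from scipy.spatial.transform import Rotation as Ro
s=sense();M=Ro.from_rotvec(s["orientation"]).as_matrix();import numpy as np
print(np.arctan2(M[1,1],M[0,1]),s["eef_pos"],s["wrist_force"],s["ft_torque"],s["width"])
E
python3 st.py; python3 look.py 7
```

```text
-1.5916708568474018 [ 0.42577369 -0.19575184  0.11123153] [-3.6838719   4.90723759 18.03492139] [1.53862207 0.53727137 0.14291301] 0.008449682965751375
[ 0.42577369 -0.19575184  0.11123153] 0.008449682965751375 [-3.6838719   4.90723759 18.03492139] [1.53862207 0.53727137 0.14291301]
top tcp [426.88597935 247.74918945] tip [423.13542366 249.95832952] org [425.05425246 248.41127398] lock [426.47058805 246.57197684]
side tcp [300.24440089 295.56182981] tip [300.78161643 304.37139727] org [300.50085742 297.44924999] lock [302.07276656 298.38362701]
```

View pics/f7.png

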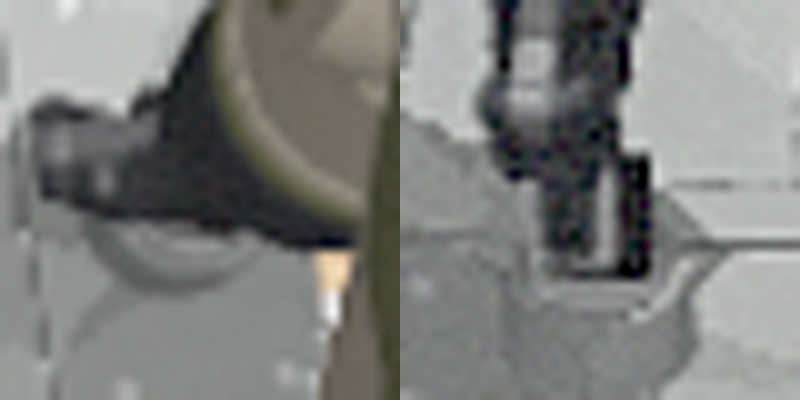

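>>> {"fn": "apply_moves", "kwargs": {"moves": [[-0.0002,0.0003,0,0,0,-0.04,1],[0,0.0002,0,0,0,-0.04,1],[0,0,0,0,0,0,1],[0,0,0,0,0,0,1]]}}

```text
time: 17.3
eef_pos: [0.4259, -0.1952, 0.1112]
orientation: [-2.169, 0.106, 2.171]
wrist_force: [-2.5, 5.3, 17.7]
width: 0.0088
```

```bash
python3 st.py
```

```text
-1.6700513339250866 [ 0.42588042 -0.19524592  0.11124241] [-2.51228715  5.28572456 17.69782064] [1.52383395 0.41102404 0.46283231] 0.00878561432918092
```

>>> {"fn": "apply_moves", "kwargs": {"moves": [[0,0,0,0,0,0,1],[0,0,0,0,0,0,1],[0,0,0,0,0,0,1],[0,0,0,0,0,0,1]]}}

```text
time: 17.8
eef_pos: [0.4259, -0.1952, 0.1112]
orientation: [-2.169, 0.106, 2.171]
wrist_force: [-1.9, 6.0, 16.9]
width: 0.0086
```

```bash
python3 st.py
python3 - <<'E'
from h import *
d=camera("side");t=camera("top")
f=lambda i,x,y,w,h:cv2.resize(i[y:y+h,x:x+w,::-1],(400,400),interpolation=cv2.INTER_CUBIC)
cv2.imwrite("pics/f8.png",np.hstack([f(d,250,220,120,120),f(d,278,265,50,50)]))
E
```

```text
-1.6700521811621702 [ 0.42588122 -0.19520948  0.11122386] [-1.92905517  5.95440155 16.86449589] [1.56174712 0.34568458 0.44546947] 0.00856358942487916
```

View pics/f8.png

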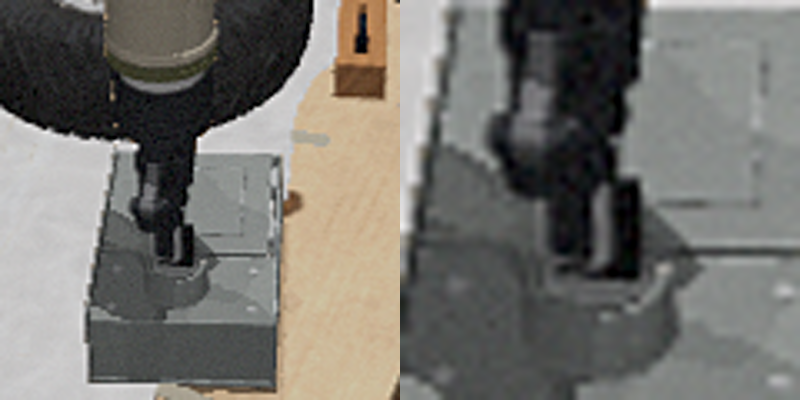

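The flap is flat. The key's collar sits on the switch, turned along the box's x, and the round key is still in its slot (365,30 in the left crop). I'm handing in.

```bash
python3 -c "from workcell import *;print(finish_job())"
```

```text
the job is handed in; nothing more can be done
None
```

I shut the flap, pushed the rectangular key fully home in the switch and turned it clockwise to its stop. I then handed the job in at about 18 s with the gripper still holding the key turned. The hand-in gave no verdict, so what follows rests on my own last checks.

- **Flap:** the final press met 44 N with the fingertips at the height of the shut flap. It looks flat in the later pictures.
- **Key home:** the push went solid at 27 N, with the tool about 1 mm lower than I had worked out for fully home. The side picture shows the collar sitting on the switch, centred to within about a pixel (roughly 3 mm).
- **Turn:** the gripper turned about 1.73 rad. The turning torque rose from 0.14 to 0.46 N m over the last 0.08 rad, which I took as the stop. I did not read the switch angle itself or see the lamp.
- **Hold:** the pose stayed steady over the last 0.5 s, with the jaws still on the bow (8.6 mm apart) and about 17 N of downward push.
- **Round key:** it is still in its slot in the last picture.
- **Other things on the table:** I saw none of them moved, but I did not measure their positions again.

**Things that disagreed:**
- The gripper met about 11 N sideways while going down to the key, probably against the tyre, and shifted about 3 mm. I allowed for that when placing the key.
- The two cameras put the switch about 2–3 mm apart, so I aimed from the key and switch seen together in the same pictures.

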